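# Clamp a bearing ring on the run-out mandrel with a T-handled hex key

## Task

The bearing ring sits loose on the expanding mandrel of the run-out fixture: clamp it for inspection. Take the largest of the three T-handled hex keys from the rack, seat it fully home in the recessed cap screw before you turn, and tighten the screw clockwise (about a fifth of a turn) until the jaws grip the ring and the screw comes up firm. Then hang the key upright in its slot in the rack again, without lifting the ring or disturbing the other keys, the dial indicator or the spare ring.

Things in the scene. Friction and masses are not known exactly. Their poses are not given: they have to be found in the camera images.
- key17_bar (a point): Largest T-handled hex key, the one that fits (0.5 kg, 171 mm tall). This point: centre of its black cross bar, 130 x 18 x 18 mm, on the key's axis. Own z up the key, x along the bar. Below it on the axis: 18 mm square neck to 31 mm down, flange 40 mm across from 31 to 37 mm (the key hangs by its underside), hexagonal shank, 17 mm across flats, to the tip 162 mm down.
- key17: The same key; this origin is the centre of the flat lower end (tip) of its shank, 162 mm below the bar's centre; same axes. The shank is 17 mm across flats, 19.6 mm over corners, two opposite flats facing along own x (the bar). The last 3 mm of the tip are bevelled.
- socket (a point): Centre of the mouth of the cap screw's hexagon socket, at the top of the screw head. Screw axis vertical. Hexagon 18.2 mm across flats, 16 mm deep, with a 2.5 mm lead-in bevel. The axes given are the fixture's: they do NOT tell how the hexagon lies about z; that differs each time and must be felt (or seen). A key out of line stops about 4 mm below the mouth; one within 7 degrees goes to the floor.
- mandrel (a point): Point on the axis of the expanding mandrel, 16 mm below the socket's mouth, half-way up the seated ring; z up. The fixture is bolted down: dark base plate 150 mm square, 18 mm high, seat flange to 26 mm above the bench, three jaws, and a nose 47 mm across whose rim is 66 mm above the bench; the screw head (30 mm across) is sunk 8 mm below that rim in a bore 36 mm across.
- screw (a joint): How far the cap screw has been tightened, rad: 0 at the start (slack, at its stop), growing clockwise seen from above, end stop at 1.3. It turns against about 0.3 N m; a seated key has some 8 degrees of play each way. The jaws move out 2.2 mm per rad, grip and centre the ring from about 0.95 rad, where the torque begins to rise; tight from 1.1 (it may settle back 0.05 when the key is eased off).
- ring_center (a point): Centre (half-way up) of the loose bearing ring round the mandrel: bright steel, 110 mm outside, 72 mm bore, 32 mm high, lying on the seat flange, its top level with the socket's mouth; at first up to 1 mm off-centre.
- rack: Grey sheet-metal key rack, bolted down, 290 mm wide (own y), 100 mm deep (own x); origin on the bench under its middle, z up; top of its plate 146 mm up. Three slots 26 mm wide at y = -90, 0, +90 mm run along x from the open edge x = -50 mm to x = +13 mm. Keys hang in them near x = 0, bars roughly along x (bar centre 183 mm up); lift one a little, then slide it out to -x.
- key14_bar (a point): Centre of the 105 mm long, 15 mm wide cross bar of the middle-sized key (14 mm hexagon), 171 mm tall like the others, hanging in the rack; which key hangs in which slot changes. Leave it alone.
- key10_bar (a point): Centre of the 80 mm long, 13 mm wide cross bar of the smallest key (10 mm hexagon), hanging in the rack. Leave it alone.
- indicator_base (a point): Dial indicator on a round steel base 64 mm across, 170 mm tall, its arm reaching 110 mm to own +y; this point is the middle of the base, 22 mm up. Leave it alone.
- spare_center (a point): Centre of a loose spare steel ring lying on the bench, 90 mm outside, 60 mm bore, 30 mm high. Leave it alone.
Not all that is in view belongs to the job. What is shaped like the key17 but blue or red is not meant.

How it is judged:
On the way, in this order (a step that is already met when the one before it is completed fails the run):
1. the largest key is fully home in the screw's socket (tip within 3 mm of its floor, upright), and the screw has not been turned yet (z of key17 in the frame of socket below -0.013 m and horizontal distance between key17 and socket below 0.004 m and angle between the z axis of key17 and the z axis of socket, either way round below 0.1 rad and value of joint screw below 0.15 rad), for 0.1 s.
2. the screw is tight (beyond 1.08 rad) with the key still fully home in it (z of key17 in the frame of socket below -0.013 m and horizontal distance between key17 and socket below 0.004 m and angle between the z axis of key17 and the z axis of socket, either way round below 0.1 rad and value of joint screw above 1.08 rad), for 0.1 s.
At the end, for the whole second after the job is handed in: Screw still tightened beyond 1.0 rad; ring flat on its seat, centred on the mandrel within 1.5 mm; the largest key at rest, upright within 0.08 rad, hanging by its flange in a slot of the rack, 25 mm in front of to 12 mm behind x = 0 of the rack (value of joint screw above 1 rad and horizontal distance between ring_center and mandrel below 0.0015 m and z of ring_center in the frame of mandrel below 0.003 m and angle between ring_center's own z axis and vertical below 0.06 rad and z of key17_bar in the frame of rack between 0.179 and 0.188 m and x of key17_bar in the frame of rack between -0.025 and 0.012 m and y of key17_bar in the frame of rack between -0.11 and 0.11 m and angle between key17_bar's own z axis and vertical below 0.08 rad and linear speed of key17 below 0.03 m/s); the robot touches nothing.
It fails at once if the bearing ring is lifted or tipped (z of ring_center in the frame of mandrel above 0.006 m or angle between ring_center's own z axis and vertical above 0.12 rad).
It fails at once if another key, the dial indicator or the spare ring is moved by more than 15 mm (distance of any of key14_bar, key10_bar, indicator_base, spare_center from where it was at the start of the episode above 0.015 m).
It also fails if it takes over 64 s, if anything falls off the work surface, if the arm or the gripper's body presses on something with over 40 N, if the wrist force passes 120 N, or if a joint passes its speed limit or range.

## Robot

A 6-joint arm with a two-finger parallel gripper is mounted at the origin on the work surface. World frame = base frame: x ahead of the robot, y to its left, z up, the work surface at z = 0. Lengths are in m, angles in rad, forces in N, time in s.
With the tool pointing down it reaches from about 0.275 to 0.875 m from the base axis. Payload 12.5 kg.
Tool frame: the origin (TCP) lies at the very end of the fingers, on their centre line; the grasp point (between the pads) lies 19 mm behind it; z points along the fingers, y is the line along which they close (so a half turn about z gives the same grasp; the last joint's range is limited). The gripper opens to 85 mm and grips with 20 to 120 N. Pads are 22 mm wide; open, the fingers measure 114 mm over their backs; the gripper's body (76 mm by 85 mm) begins 54 mm behind the grasp point. The pads swing forward as they close: fully open they stand 13 mm farther back than shut.
Start: joints at [-1.268, 0.351, 1.652, -0, 1.139, -0.085], TCP at [0.208, -0.509, 0.231] pointing down, gripper open.
Joint ranges: [-2.75, 2.75], [-0.79, 2.1], [0.01, 2.65], [-1.57, 4.71], [0.07, 3.14], [-2.87, 2.87]. Speed limits (rad/s): [2.22, 2.22, 2.79, 3.14, 3.14, 3.14].

## Interface

Orientations are given as a 3x3 rotation matrix whose columns are the frame's x, y, z axes.
In Python, from bench import manip gives the robot as it stands. Calls block until the motion is done:
- manip.move_ptp(position, orientation): joint-space move of the TCP to a pose.
- manip.move_l(position, attitude=None, max_speed=0.15): straight line of the TCP; attitude=None keeps the orientation; max_speed is the mean speed in m/s.
- manip.move_j(angles): joint-space move.
- manip.set_gripper(opening, effort=None): opening from 0.0 (shut) to 1.0 (fully open); effort is the grip in N (None keeps the last); returns when the fingers have stopped.
- manip.dwell(seconds).
- manip.inverse_kinematics(position, orientation): joint angles nearest the present ones, or None.
- manip.grab_frame(name): name is "side" or "top" or "wrist"; returns (picture, depth): 400x640x3 uint8, red, green, blue; 400x640 float32, m along the optical axis (not along the pixel's ray), 0 where there is no reading.
- manip.get_calibration(name): a dict with "camera_matrix" (3x3 intrinsics, pixels), "k1" (the pictures are not rectified: a ray, as slopes to the right and down, at radius r is drawn at 1 + k1 r^2 times it, then the intrinsics apply), "R" (3x3) and "t" (3): a world point X has camera coordinates R X + t. Camera axes: x right, y down, z forward; pixel columns grow to the right and rows downward; lengths in m; the calibration is good to about 2 mm. A picture is of the moment at which its call begins: read the wrist's pose just before it. get_calibration takes no time and is no camera call; for the wrist camera it gives the pose at the moment of the call.
A pose or a line that the arm cannot do raises manip.Unreachable and nothing moves.
- manip.sign_off(): hands the job in; it is judged then, once.
Trained networks look in the newest picture that a camera, given by its name, has taken for a name from the list of things; names that differ only in an ending like _2 or _b are one class to them, and where a whole thing is asked for, a point or a joint stands for the part that bears it (a point fixed in the world has none). Each returns a list of dicts, best first, with "confidence" (0 to 1); they miss things now and then, are a little off and sometimes report something else, mostly with a low value. They report only what shows in the picture. A call takes as long as a camera call. They do not tell look-alikes from the thing itself.
- manip.look_for(camera, name): "at" ([x, y, z] in m, in world coordinates, good to about 4 mm: the middle of the surface that is visible of it).
Readings, each from a call of its own:
- manip.current_time(): time.
- manip.current_qpos(): joint angles.
- manip.current_joint_vel(): joint speeds.
- manip.current_joint_torque(): joint torques, N m.
- manip.current_ee_pos(): TCP position.
- manip.current_tcp_rot(): TCP orientation.
- manip.current_force(): force on the tool from outside, world axes, zero at the start.
- manip.current_ft_torque(): the same for the moment, N m.
- manip.current_grip_width(): opening from 0.0 (shut) to 1.0 (fully open).
- manip.current_grip_force(): force on a finger pad.
Only numpy, scipy, OpenCV 4.12 (cv2) and the standard library are available. Lean on these libraries where they do the work, as an engineer would, in place of code of your own. Each camera call takes 0.05 s, during which the arm holds its last target. There are 200 camera calls.

## Working session

There is one attempt and no reset: what is moved stays moved. The work goes in short steps, each a Python script; the robot and the scene stay as the last script left them, time stands still between calls to the robot, and variables do not carry over. Pictures are saved under pics/ and viewed, at most 10 in all, crops included, and the job is handed in when it is done.

```bash
ls; mkdir -p pics; python3 - <<'E'
from bench import manip as m
import cv2,numpy as np
for c in ("top","side"):
    p,d=m.grab_frame(c); cv2.imwrite(f"pics/{c}0.png",p[:,:,::-1])
    K=m.get_calibration(c); print(c,K["camera_matrix"].tolist(),K["k1"],K["R"].round(3).tolist(),K["t"].round(3).tolist())
    for n in ("key17_bar","key14_bar","key10_bar","socket","mandrel","ring_center","rack","indicator_base","spare_center"):
        print(n,[(round(q["confidence"],2),np.round(q["at"],3).tolist()) for q in m.look_for(c,n)][:4])
print(m.current_time())
E
```

```text
pics
top [[447.4460279725327, 0.0, 316.1540267658018], [0.0, 447.4460279725327, 194.38731987465607], [0.0, 0.0, 1.0]] -0.07479049664568069 [[-0.025, -1.0, 0.017], [-0.996, 0.024, -0.084], [0.084, -0.019, -0.996]] [0.067, 0.542, 1.329]
key17_bar [(0.69, [0.331, 0.147, 0.168]), (0.62, [0.486, -0.203, 0.022]), (0.61, [0.566, 0.234, 0.19]), (0.59, [0.736, 0.367, 0.172])]
key14_bar [(0.78, [0.578, 0.317, 0.195])]
key10_bar [(0.5, [0.555, 0.144, 0.188])]
socket [(0.94, [0.484, -0.203, 0.019])]
mandrel [(0.76, [0.489, -0.206, 0.018])]
ring_center [(0.89, [0.487, -0.208, 0.054])]
rack [(0.69, [0.565, 0.209, 0.149])]
indicator_base [(0.76, [0.746, -0.141, 0.045])]
spare_center [(0.55, [0.758, 0.099, 0.029])]
side [[509.9473051135824, 0.0, 329.6288704479991], [0.0, 509.9473051135824, 207.1554555252472], [0.0, 0.0, 1.0]] -0.018261608475660912 [[-0.966, -0.257, -0.009], [-0.192, 0.743, -0.641], [0.171, -0.617, -0.768]] [0.536, 0.122, 1.362]
key17_bar [(0.87, [0.332, 0.158, 0.161]), (0.84, [0.562, 0.247, 0.19]), (0.76, [0.739, 0.377, 0.164]), (0.61, [0.298, 0.328, 0.169])]
key14_bar [(0.78, [0.579, 0.33, 0.192])]
key10_bar [(0.71, [0.556, 0.152, 0.18])]
socket [(0.79, [0.478, -0.177, 0.016])]
mandrel [(0.74, [0.472, -0.18, 0.017]), (0.24, [0.556, 0.152, 0.178])]
ring_center [(0.75, [0.49, -0.183, 0.058])]
rack [(0.88, [0.576, 0.337, 0.149])]
indicator_base [(0.74, [0.748, -0.135, 0.04])]
spare_center [(0.73, [0.76, 0.114, 0.029]), (0.59, [0.572, 0.336, 0.148]), (0.46, [0.747, -0.132, 0.04])]
1.0
```

View pics/top0.png

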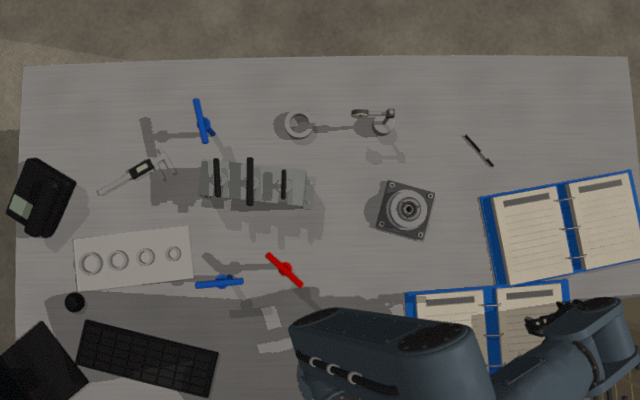

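View pics/side0.png

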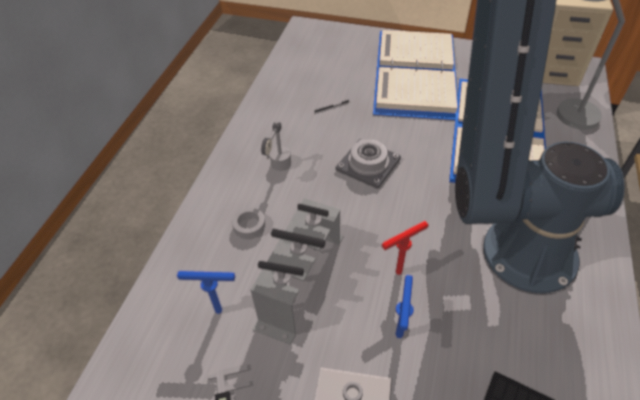

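The largest key (longest black bar) hangs in the middle slot, around top-image pixel (250,181), with the fixture at (408,209). The decoys are red at (284,269) and blue at (219,281) and (203,121). Next I'll get a close wrist view of the fixture.

```bash
cat > h.py <<'E'
from bench import manip as m
import numpy as np, cv2
def R(yaw):  # tool down; tool y axis (closing) at angle yaw+90 deg, x axis at yaw
    c,s=np.cos(yaw),np.sin(yaw); return np.array([[c,s,0],[s,-c,0],[0,0,-1.]])
def cloud(c):
    K=m.get_calibration(c); p,d=m.grab_frame(c); A=np.array(K["camera_matrix"])
    v,u=np.mgrid[:400,:640].astype(float)
    n=cv2.undistortPoints(np.stack([u,v],-1).reshape(-1,1,2),A,np.array([K["k1"],0,0,0.])).reshape(400,640,2)
    X=np.dstack([n[...,0]*d,n[...,1]*d,d])
    W=(X-K["t"])@np.array(K["R"]); W[d==0]=np.nan
    return p,W,K
def st(): 
    print("t",round(m.current_time(),2),"pos",m.current_ee_pos().__array__().round(4) if hasattr(m.current_ee_pos(),'__array__') else m.current_ee_pos(),"F",np.round(m.current_force(),1),"M",np.round(m.current_ft_torque(),2),"q6",round(m.current_qpos()[5],3),"w",round(m.current_grip_width(),3))
E
python3 - <<'E'
from h import *
print(np.round(m.current_tcp_rot(),3).tolist())
Kw=m.get_calibration("wrist"); C=-np.array(Kw["R"]).T@Kw["t"]
T=np.array(m.current_tcp_rot()); off=T.T@(C-m.current_ee_pos()); print("cam in tool",off.round(3),(Kw["R"]@T).round(3))
for y in (-3,-2,-1,-.5,0,.5,1,2,3):
    q=m.inverse_kinematics([.487,-.2,.25],R(y)); print(y,None if q is None else np.round(q,2))
# put the camera above the socket
Rw=np.array(m.current_tcp_rot()); o=Rw@off
tgt=np.array([.487-o[0],-.200-o[1],.26])
m.move_ptp(tgt,Rw)
p,W,K=cloud("wrist"); cv2.imwrite("pics/w1.png",p[:,:,::-1]); np.save("w1.npy",W)
for n in ("socket","ring_center","mandrel"): print(n,[(round(q["confidence"],2),np.round(q["at"],4).tolist()) for q in m.look_for("wrist",n)][:3])
st()
E
```

```text
[[0.926, 0.378, 0.0], [0.378, -0.926, -0.0], [-0.0, 0.0, -1.0]]
cam in tool [ 0.078  0.001 -0.142] [[ 0.001  1.    -0.   ]
 [-0.951  0.001 -0.308]
 [-0.308  0.     0.951]]
-3 [-0.48  0.29  1.69 -0.    1.16 -2.19]
-2 None
-1 [-0.48  0.29  1.69 -0.    1.16  2.09]
-0.5 [-0.48  0.29  1.69 -0.    1.16  1.59]
0 [-0.48  0.29  1.69 -0.    1.16  1.09]
0.5 [-0.48  0.29  1.69 -0.    1.16  0.59]
1 [-0.48  0.29  1.69 -0.    1.16  0.09]
2 [-0.48  0.29  1.69 -0.    1.16 -0.91]
3 [-0.48  0.29  1.69 -0.    1.16 -1.91]
socket [(0.72, [0.4997, -0.2072, 0.0212])]
ring_center [(0.83, [0.4927, -0.2109, 0.0573])]
mandrel [(0.94, [0.4968, -0.2078, 0.0171])]
t 2.52 pos [ 0.4142 -0.2296  0.2599] F [-0.2  0.4  0.2] M [-0.03  0.03 -0.03] q6 0.58 w 1.002
```

View pics/w1.png

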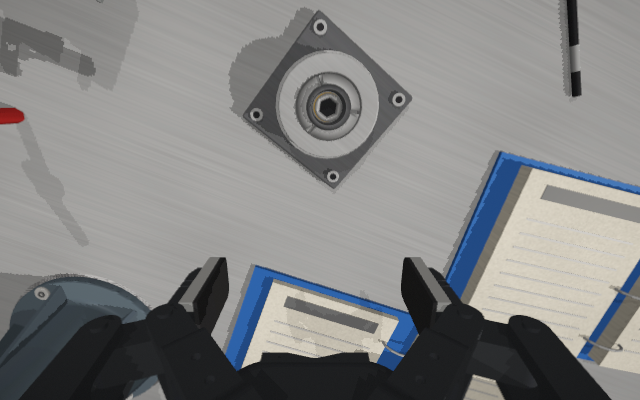

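The wrist view shows the hex socket at about pixel (329,107). I'll go closer for its pose and orientation.

```bash
python3 - <<'E'
from h import *
W=np.load("w1.npy")
def circ(W,z0,z1,c,r0,r1):
    r=np.hypot(W[...,0]-c[0],W[...,1]-c[1]); k=(W[...,2]>z0)&(W[...,2]<z1)&(r>r0)&(r<r1); P=W[k]
    return k,P
k,P=circ(W,.05,.061,(.492,-.208),.0,.07); print("ring",len(P),np.median(P,0)); 
(c,r)=cv2.minEnclosingCircle(P[:,:2].astype(np.float32)*1000); print(c,r)
Rw=np.array(m.current_tcp_rot()); 
s=np.array([c[0],c[1]])/1000
m.move_ptp([*(s-Rw[:2,0]*(.078-.035)),.12],Rw)
p,W,K=cloud("wrist"); np.save("w2.npy",W); cv2.imwrite("pics/w2.png",p[:,:,::-1])
for a,z0,z1 in (("ring",.050,.061),("nose",.062,.070)):
    k,P=circ(W,z0,z1,s,.0,.065)
    c,r=cv2.minEnclosingCircle(P[:,:2].astype(np.float32)*1000); print(a,len(P),c,r,np.median(P[:,2]))
X=np.r_[s,.058]; A=K["camera_matrix"]; q=K["R"]@X+K["t"]; u=A@(q/q[2]); print(u)
u0,v0=int(u[0]),int(u[1]); cr=p[max(v0-70,0):v0+70,u0-90:u0+90]; print(max(v0-70,0),u0-90)
cv2.imwrite("pics/w2c.png",cv2.resize(cr[:,:,::-1],None,fx=4,fy=4,interpolation=cv2.INTER_CUBIC))
st()
E
```

```text
ring 6422 [ 0.4924812  -0.21509131  0.05754582]
(488.9928283691406, -216.01885986328125) 55.07278060913086
ring 15823 (488.9250793457031, -216.0814208984375) 55.004539489746094 0.05754477623026729
nose 1739 (489.24554443359375, -216.10194396972656) 33.190547943115234 0.06529756125535587
[312.73780437 157.18733707   1.        ]
87 222
t 3.2 pos [ 0.4498 -0.2329  0.1217] F [-0.4 -0.8  0.5] M [-0.05 -0.01  0.03] q6 0.615 w 1.003
```

View pics/w2c.png

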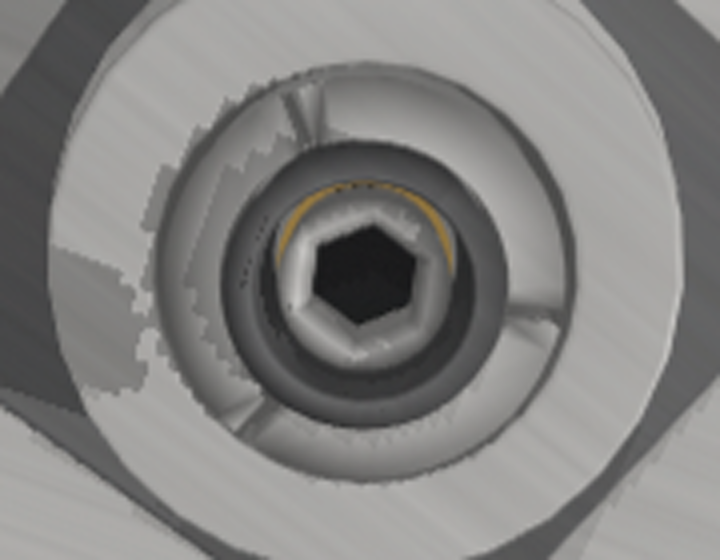

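The hex shows as a dark blob with one corner near the top, at about crop pixels (365,222), (415,250), (412,297), (362,327), (312,294) and (316,245). Next I'll compute its angle and centre, then inspect the key.

```bash
python3 - <<'E'
from h import *
K=m.get_calibration("wrist"); A=np.array(K["camera_matrix"]); W=np.load("w2.npy")
def proj(uv,z):
    n=cv2.undistortPoints(np.array(uv,float).reshape(-1,1,2),A,np.array([K["k1"],0,0,0.])).reshape(-1,2)
    d=np.c_[n,np.ones(len(n))]@np.array(K["R"]); C=-np.array(K["R"]).T@K["t"]
    return C+d*((z-C[2])/d[:,2])[:,None]
c=np.array([(365,222),(415,250),(412,297),(362,327),(312,294),(316,245)])/4.-.375+[222,87]
for z in (.058,.0555,.042):
    P=proj(c,z)[:,:2]; o=P.mean(0); d=P-o; r=np.hypot(*d.T)
    print(z,o.round(4),r.round(4), "ang mod60",np.degrees(np.angle(np.exp(6j*np.arctan2(d[:,1],d[:,0])).mean())/6).round(2))
h=proj(np.array([[365,282]])/4.-.375+[222,87],.058); print("head",h)
s=np.array([.4889,-.2161]); r=np.hypot(W[...,0]-s[0],W[...,1]-s[1])
P=W[(W[...,2]>.0635)&(W[...,2]<.068)&(r<.0265)]; print("nose",cv2.minEnclosingCircle(P[:,:2].astype(np.float32)*1000),len(P))
e=cv2.fitEllipse(cv2.convexHull(P[:,:2].astype(np.float32)*1000)); print(e)
# now above the key
Rw=R(-.1); k=np.array([.566,.238]); 
m.move_ptp([*(k-Rw[:2,0]*.04),.40],Rw)
p,W,K=cloud("wrist"); np.save("w3.npy",W); cv2.imwrite("pics/w3.png",p[:,:,::-1])
for n in ("key17_bar","key14_bar","key10_bar","rack"): print(n,[(round(q["confidence"],2),np.round(q["at"],4).tolist()) for q in m.look_for("wrist",n)][:3])
B=((W[...,2]>.186)&(W[...,2]<.2)&(np.hypot(W[...,0]-.566,W[...,1]-.235)<.16)).astype(np.uint8)
n,l,sx,cc=cv2.connectedComponentsWithStats(B)
for i in range(1,n):
    if sx[i,4]>150:
        Q=W[l==i]; print("bar",sx[i,4],np.median(Q[:,2]).round(4),cv2.minAreaRect(Q[:,:2].astype(np.float32)*1000))
Q=W[(W[...,2]>.142)&(W[...,2]<.149)&(np.hypot(W[...,0]-.566,W[...,1]-.235)<.2)]
print("plate",len(Q),cv2.minAreaRect(Q[:,:2].astype(np.float32)*1000))
st()
E
```

```text
0.058 [ 0.4907 -0.2156] [0.0086 0.0096 0.0093 0.0094 0.0096 0.0094] ang mod60 19.81
0.0555 [ 0.4904 -0.2158] [0.0087 0.0097 0.0094 0.0095 0.0097 0.0095] ang mod60 19.81
0.042 [ 0.4883 -0.2165] [0.0093 0.0103 0.01   0.0102 0.0104 0.0101] ang mod60 19.81
head [[ 0.48935836 -0.21642482  0.058     ]]
nose ((488.3462829589844, -215.99671936035156), 23.55885124206543) 1661
((488.365234375, -215.99777221679688), (46.71965026855469, 46.83372116088867), 72.12857055664062)
key17_bar [(0.95, [0.3024, 0.3188, 0.1657]), (0.71, [0.339, 0.1555, 0.1683]), (0.7, [0.5705, 0.2371, 0.1896])]
key14_bar [(0.69, [0.5849, 0.3188, 0.1904])]
key10_bar [(0.76, [0.5588, 0.1468, 0.1867])]
rack []
bar 1739 0.1909 ((567.2805786132812, 234.1995086669922), (17.987682342529297, 128.89974975585938), 89.1194076538086)
bar 1177 0.1907 ((579.578125, 321.947265625), (104.0877914428711, 15.3665771484375), 2.545635461807251)
bar 754 0.1905 ((557.2147216796875, 144.7496795654297), (13.160855293273926, 78.78115844726562), 87.60962677001953)
plate 12959 ((569.023681640625, 233.5782470703125), (290.7545471191406, 100.35931396484375), 82.54415130615234)
t 5.45 pos [0.5264 0.2416 0.3998] F [ 0.6  0.6 -0.4] M [0.05 0.   0.01] q6 2.021 w 1.0
```

View pics/w3.png

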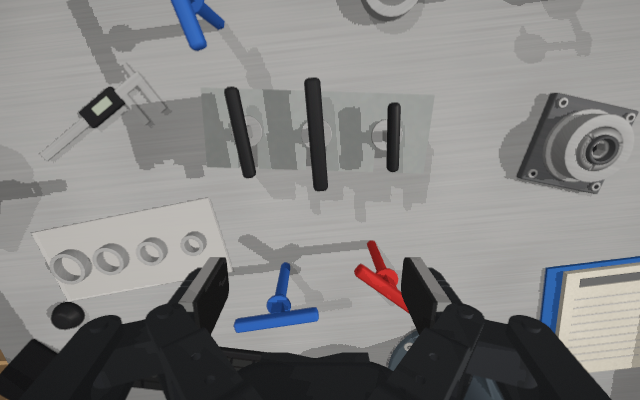

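Bar 17 is at (0.5673, 0.2342) with yaw −0.9°. The rack yaw is −7.5°, the socket is at about (0.4886, −0.2162), and its flats sit at −10.2° mod 60. I'll grip the bar, lift straight up out of the slot, and carry the key to the fixture at yaw 49.8°.

```bash
python3 - <<'E'
from h import *
Rk=R(-.0154); k=[.5673,.2342]
m.set_gripper(.6)
m.move_ptp([*k,.26],Rk); m.move_l([*k,.164],max_speed=.12)
m.set_gripper(0.0,100); st()
m.move_l([*k,.18],max_speed=.05); st()
m.move_l([*k,.365],max_speed=.15); st()
s=[.4886,-.2162]
m.move_ptp([*s,.30],R(np.radians(49.8))); st(); print(np.round(m.current_qpos(),2))
p,d=m.grab_frame("wrist"); cv2.imwrite("pics/w4.png",p[:,:,::-1])
E
```

```text
t 7.88 pos [0.5676 0.2344 0.1648] F [-1.2  1.7  5.4] M [-0.04  0.24 -0.03] q6 1.902 w 0.192
t 8.34 pos [0.5672 0.2341 0.18  ] F [-0.2 -0.5 -4.6] M [0.03 0.   0.04] q6 1.902 w 0.191
t 9.72 pos [0.5671 0.2341 0.364 ] F [ 0.4 -0.3 -4.3] M [0.02 0.07 0.02] q6 1.902 w 0.192
t 11.42 pos [ 0.4889 -0.2157  0.3001] F [ 0.   0.7 -3.9] M [ 0.03  0.05 -0.  ] q6 0.199 w 0.194
[-0.5   0.26  1.6   0.    1.28  0.2 ]
```

View pics/w4.png

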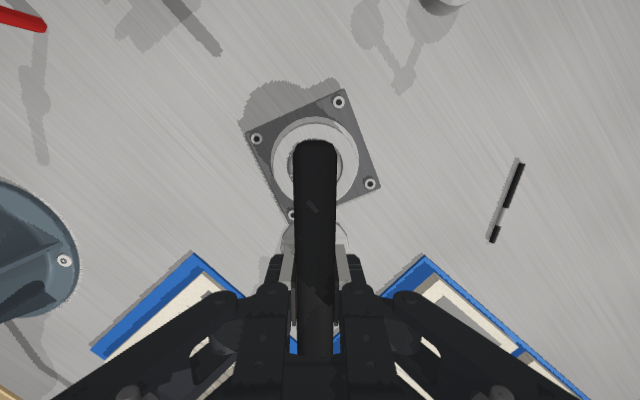

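The wrist view shows the bar held squarely, from (315,150) to (315,350), with the fixture behind it. I'll descend in steps with force checks.

```bash
python3 - <<'E'
from h import *
s=[.4886,-.2162]
m.move_l([*s,.210],max_speed=.1); st()
z=.210
while z>.1835:
    z-=.002; m.move_l([*s,z],max_speed=.03)
    F=np.array(m.current_force()); M=np.array(m.current_ft_torque()); print(round(z,4),round(m.current_ee_pos()[2],4),F.round(1),M.round(2))
    if F[2]>15 or np.hypot(*F[:2])>15: break
st()
E
```

```text
t 12.52 pos [ 0.4889 -0.2163  0.2106] F [ 0.1  0.3 -4.4] M [ 0.04 -0.   -0.05] q6 0.198 w 0.194
0.208 0.2082 [-0.9  0.4 -4.5] [-0.01 -0.02 -0.04]
0.206 0.2059 [-0.9  0.2 -5.2] [-0.01  0.03 -0.01]
0.204 0.2038 [ 0.6 -1.1 -4.6] [0.01 0.02 0.  ]
0.202 0.2018 [-0.  -0.1 -5. ] [-0.01 -0.05  0.03]
0.2 0.1998 [ 0.1  0.2 -5.7] [-0.04 -0.05  0.05]
0.198 0.1979 [ 0.2  0.7 -4.7] [ 0.11 -0.1   0.18]
0.196 0.1959 [ 1.5  1.2 -4.4] [ 0.48 -0.46  0.05]
0.194 0.1938 [ 1.7  1.5 -5. ] [ 0.54 -0.59 -0.13]
0.192 0.1918 [ 0.9  2.3 -5.4] [ 0.62 -0.69 -0.12]
0.19 0.1898 [ 2.   2.3 -5.8] [ 0.71 -0.82  0.13]
0.188 0.1878 [ 1.9  2.9 -5. ] [ 0.65 -0.71 -0.14]
0.186 0.1859 [ 1.4  1.8 -5.2] [ 0.74 -0.75 -0.14]
0.184 0.1857 [-0.3  5.6 13.3] [1.42 0.17 0.08]
0.182 0.1855 [-3.   5.5 28.9] [ 1.9   1.24 -0.06]
t 16.02 pos [ 0.4898 -0.2168  0.1855] F [-3.   5.5 28.9] M [ 1.9   1.24 -0.06] q6 0.198 w 0.19
```

It is home on the floor, with firm contact at TCP z = 0.1857. I'll ease the pressure and turn clockwise while watching the moment.

```bash
python3 - <<'E'
from h import *
s=[.4886,-.2162]; z=.1843
m.move_l([*s,z],max_speed=.03); m.dwell(.3); st()
y0=np.radians(49.8); a=0
while a<1.45:
    a+=.1 if a<.85 else .05
    m.move_l([*s,z],R(y0-a),max_speed=.05)
    F=np.array(m.current_force()); M=np.array(m.current_ft_torque()); T=np.array(m.current_tcp_rot()); ya=np.arctan2(T[1,0],T[0,0])
    print(round(a,2),round(y0-ya,3),m.current_ee_pos()[2].round(4),F.round(1),M.round(2),round(m.current_grip_width(),3))
    if abs(M[2])>2.0: break
st()
p,d=m.grab_frame("wrist"); cv2.imwrite("pics/w5.png",p[:,:,::-1])
E
```

```text
t 16.57 pos [ 0.4892 -0.2165  0.1857] F [-1.4  3.8 13. ] M [ 1.28  0.19 -0.16] q6 0.198 w 0.188
0.1 0.101 0.1857 [-0.3  3.  12.2] [1.11 0.07 0.01] 0.19
0.2 0.201 0.1857 [ 0.3  4.  11.8] [ 1.3  -0.06  0.12] 0.185
0.3 0.301 0.1857 [-0.4  5.3 11.7] [ 1.37  0.02 -0.07] 0.193
0.4 0.401 0.1857 [-0.8  4.2 12. ] [1.41 0.05 0.12] 0.193
0.5 0.5 0.1857 [-0.6  4.9 12.3] [1.44 0.07 0.12] 0.19
0.6 0.6 0.1857 [ 0.1  5.2 12. ] [1.35 0.05 0.09] 0.195
0.7 0.7 0.1857 [-0.5  4.4 12.4] [1.35 0.05 0.05] 0.191
0.8 0.8 0.1857 [ 0.3  4.8 12.2] [1.31 0.02 0.03] 0.192
0.9 0.901 0.1857 [ 0.1  4.1 11.8] [1.24 0.01 0.04] 0.195
0.95 0.95 0.1857 [-0.6  4.  12.9] [1.22 0.08 0.15] 0.191
1.0 1.0 0.1857 [ 0.4  3.3 12.7] [1.23 0.06 0.16] 0.189
1.05 1.05 0.1857 [ 0.2  4.  12.2] [1.22 0.04 0.16] 0.191
1.1 1.1 0.1857 [-0.7  3.4 11.5] [1.21 0.1  0.19] 0.199
1.15 1.15 0.1857 [-0.1  3.5 11.9] [1.2  0.1  0.19] 0.191
1.2 1.2 0.1857 [-1.4  3.7 12.5] [ 1.23 -0.02  0.2 ] 0.194
1.25 1.25 0.1857 [-0.3  3.6 11.5] [1.16 0.1  0.18] 0.194
1.3 1.3 0.1857 [-1.3  3.5 12.4] [1.12 0.13 0.23] 0.191
1.35 1.35 0.1857 [-0.2  3.6 12.1] [1.13 0.14 0.22] 0.189
1.4 1.4 0.1857 [-0.2  3.3 12.6] [1.06 0.11 0.29] 0.19
1.45 1.45 0.1857 [-1.1  3.7 10.6] [1.12 0.2  0.3 ] 0.19
t 21.57 pos [ 0.4892 -0.2166  0.1857] F [-1.1  3.7 10.6] M [1.12 0.2  0.3 ] q6 1.648 w 0.19
```

View pics/w5.png

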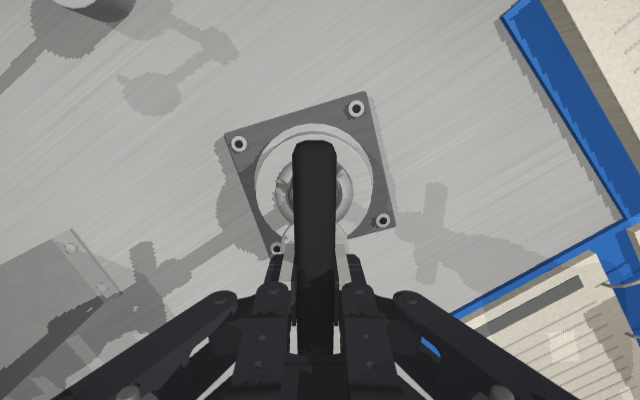

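The bar is still square in the jaws at about (315,150)–(315,350), so nothing slipped, but the torque has only started to rise. I'll continue until it comes up firm.

```bash
python3 - <<'E'
from h import *
s=[.4886,-.2162]; z=.1843
y0=np.radians(49.8); a=1.45
while a<1.95:
    a+=.04
    m.move_l([*s,z],R(y0-a),max_speed=.05); m.dwell(.1)
    M=np.mean([m.current_ft_torque() for _ in range(1)],0); T=np.array(m.current_tcp_rot()); ya=np.arctan2(T[1,0],T[0,0])
    print(round(a,2),round(y0-ya,3),np.round(m.current_force(),1),M.round(2),np.round(m.current_joint_torque()[5],2),round(m.current_grip_force(),1))
    if abs(M[2])>1.6: break
st()
p,d=m.grab_frame("wrist"); cv2.imwrite("pics/w6.png",p[:,:,::-1])
E
```

```text
1.49 1.489 [-1.1  3.7 11.9] [1.06 0.16 0.37] 0.36 100.6
1.53 1.529 [-0.8  3.5 11.9] [1.13 0.2  0.38] 0.38 100.6
1.57 1.569 [-0.8  3.5 11.7] [1.08 0.2  0.38] 0.4 100.6
1.61 1.609 [-0.8  3.1 11.9] [1.05 0.23 0.44] 0.45 100.6
1.65 1.649 [-0.5  3.4 12.9] [0.99 0.24 0.4 ] 0.44 100.6
1.69 1.689 [-1.   4.8 12.1] [1.04 0.22 0.5 ] 0.5 100.7
1.73 1.729 [-1.9  3.3 11.9] [0.99 0.27 0.47] 0.48 100.7
1.77 1.769 [-1.   3.2 12.3] [0.98 0.29 0.5 ] 0.53 100.7
1.81 1.809 [-1.4  3.5 13.4] [1.01 0.3  0.56] 0.55 100.7
1.85 1.849 [-0.9  3.7 12.6] [0.99 0.32 0.55] 0.56 100.7
1.89 1.889 [-1.9  2.1 12.5] [0.95 0.36 0.45] 0.5 100.7
1.93 1.929 [-0.8  3.7 12.6] [0.93 0.34 0.48] 0.45 100.7
1.97 1.969 [-0.4  2.9 12.5] [0.93 0.42 0.35] 0.4 100.7
t 26.17 pos [ 0.4891 -0.2166  0.1857] F [-0.4  2.9 12.5] M [0.93 0.42 0.35] q6 2.167 w 0.193
```

View pics/w6.png

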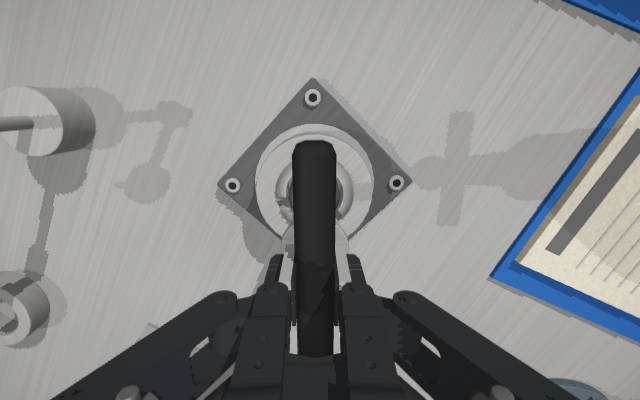

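The bar still hasn't moved in the hand, yet 1.97 rad exceeds the screw's stop plus the play. I need to see the jaws and socket, so I'll ease off, lift out, step aside and look.

```bash
python3 - <<'E'
from h import *
s=np.array([.4886,-.2162]); y=np.radians(49.8)-1.97+.12
m.move_l([*s,.186],R(y),max_speed=.05); st()
m.move_l([*s,.192],max_speed=.04); st()
m.move_l([*s,.245],max_speed=.12); st()
Rw=R(y); m.move_l([*(s-Rw[:2,0]*.085),.245],max_speed=.15)
p,W,K=cloud("wrist"); np.save("w7.npy",W); cv2.imwrite("pics/w7.png",p[:,:,::-1])
A=K["camera_matrix"]; q=K["R"]@np.r_[s,.058]+K["t"]; u=A@(q/q[2]); u0,v0=int(u[0]),int(u[1]); a=max(v0-55,0); print(u,a,u0-60)
cr=p[a:v0+55,u0-60:u0+60]; cv2.imwrite("pics/w7c.png",cv2.resize(cr[:,:,::-1],None,fx=5,fy=5,interpolation=cv2.INTER_CUBIC))
import json; json.dump({k:np.array(v).tolist() for k,v in K.items()},open("k7.json","w"))
r=np.hypot(W[...,0]-s[0],W[...,1]-s[1])
P=W[(W[...,2]>.05)&(W[...,2]<.061)&(r<.07)]; print("ring",cv2.minEnclosingCircle(P[:,:2].astype(np.float32)*1000))
P=W[(W[...,2]>.0635)&(W[...,2]<.068)&(r<.0265)]; print("nose",cv2.minEnclosingCircle(P[:,:2].astype(np.float32)*1000))
P=W[(W[...,2]>.20)&(W[...,2]<.30)&(r<.2)]; 
print("bar", len(P), cv2.minAreaRect(P[:,:2].astype(np.float32)*1000), np.median(P[:,2]))
st()
E
```

```text
t 26.48 pos [ 0.4886 -0.2163  0.1858] F [ 2.2  2.  -2.9] M [ 0.63 -0.46  0.26] q6 2.05 w 0.191
t 26.78 pos [ 0.4857 -0.2149  0.1869] F [  3.9   0.6 -42.6] M [-0.19 -1.19  0.01] q6 2.051 w 0.191
t 27.38 pos [ 0.4881 -0.2161  0.2442] F [ 0.2 -1.1 -5.1] M [-0.   -0.01 -0.02] q6 2.049 w 0.189
[313.70465964  98.20444115   1.        ] 43 253
ring ((488.93719482421875, -216.25814819335938), 55.1015625)
nose ((488.6076965332031, -216.19764709472656), 23.45115089416504)
bar 16459 ((446.81707763671875, -154.41258239746094), (86.04067993164062, 87.79826354980469), 77.46568298339844) 0.2717681582504818
t 28.14 pos [ 0.4418 -0.1462  0.245 ] F [ 0.5 -0.6 -5.1] M [-0.07  0.02  0.02] q6 2.132 w 0.188
```

View pics/w7c.png

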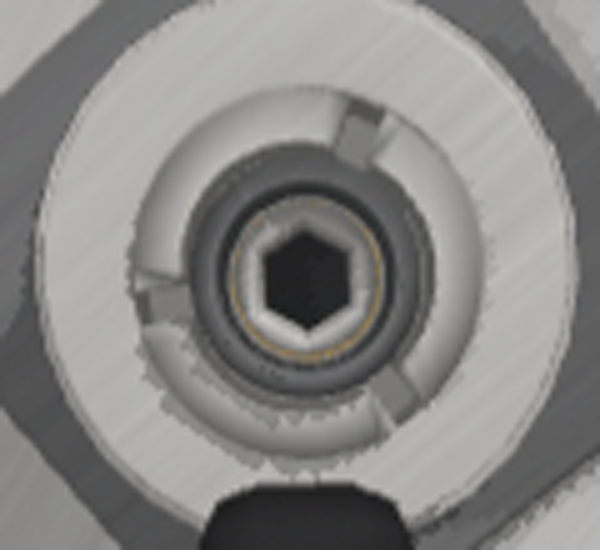

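The jaw slits, at about crop (360,125), (160,300) and (395,395), are clearly wider than before. The hex now points 76° on from its start (mod 60), so the screw is near 1.3 rad. I'll quantify both from the saved depth images, and check how the key sits in the hand.

```bash
python3 - <<'E'
from h import *
s=np.array([.4886,-.2162])
for f in ("w2.npy","w7.npy"):
    W=np.load(f); r=np.hypot(W[...,0]-s[0],W[...,1]-s[1]); th=np.degrees(np.arctan2(W[...,1]-s[1],W[...,0]-s[0]))
    k=(r>.027)&(r<.033)&(W[...,2]<.09); P=W[k]; print(f,len(P),"z pct",np.percentile(P[:,2],[2,10,25,50,75]).round(4))
    for lo in (.030,.04,.045,.05): print(" frac below",lo,(P[:,2]<lo).mean().round(3))
    h=[np.nanmin(W[k&(th>=a)&(th<a+6)][:,2]).round(3) if (k&(th>=a)&(th<a+6)).any() else None for a in range(-180,180,6)]
    print([float(x) if x is not None else x for x in h])
W=np.load("w7.npy"); T=np.array(m.current_tcp_rot()); p=np.array(m.current_ee_pos())
L=(W-p)@T; k=(L[...,2]<-.024)&(L[...,2]>-.034)&(L[...,0]>.015)&(L[...,0]<.08)&(abs(L[...,1])<.03)
Q=L[k]; print("bar in tool",len(Q),cv2.minAreaRect(Q[:,:2].astype(np.float32)*1000),Q[:,0].max(), "slope",np.polyfit(Q[:,0],Q[:,2],1))
E
```

```text
w2.npy 2447 z pct [0.0503 0.0595 0.06   0.0604 0.0608]
 frac below 0.03 0.005
 frac below 0.04 0.01
 frac below 0.045 0.013
 frac below 0.05 0.02
[0.059, 0.059, 0.059, 0.059, 0.059, 0.059, 0.059, 0.059, 0.059, 0.059, 0.059, 0.059, 0.059, 0.059, 0.059, 0.06, 0.045, 0.059, 0.059, 0.059, 0.059, 0.059, 0.059, 0.059, 0.059, 0.059, 0.059, 0.059, 0.059, 0.059, 0.059, 0.059, 0.059, 0.059, 0.059, 0.059, 0.06, 0.024, 0.058, 0.058, 0.059, 0.059, 0.059, 0.059, 0.059, 0.059, 0.059, 0.059, 0.059, 0.059, 0.059, 0.059, 0.058, 0.06, 0.06, 0.059, 0.059, 0.034, 0.059, 0.059]
w7.npy 1116 z pct [0.0248 0.0422 0.0597 0.0604 0.0609]
 frac below 0.03 0.094
 frac below 0.04 0.099
 frac below 0.045 0.102
 frac below 0.05 0.108
[0.059, 0.059, 0.06, 0.059, 0.059, 0.059, 0.059, 0.06, 0.059, 0.059, 0.059, 0.059, 0.059, 0.059, 0.059, 0.059, 0.024, 0.025, 0.025, 0.059, 0.059, 0.058, 0.06, 0.059, 0.059, 0.029, 0.032, 0.045, 0.037, 0.041, 0.059, 0.059, 0.059, 0.059, 0.059, 0.059, 0.024, 0.023, 0.025, 0.058, 0.059, 0.059, 0.058, 0.059, 0.06, 0.06, 0.058, 0.059, 0.059, 0.059, 0.06, 0.059, 0.059, 0.059, 0.059, 0.059, 0.024, 0.023, 0.025, 0.059]
bar in tool 4479 ((39.86818313598633, 1.0325145721435547), (16.976469039916992, 49.77667236328125), 89.55680084228516) 0.06478864711487674 slope [-0.00623113 -0.02618253]
```

The slits opened about 5.5 mm each, which means jaws out ≈3 mm and the screw near 1.3 rad. The key is square in the hand (0.5°). Now I'll hang it back at its original pose.

```bash
python3 - <<'E'
from h import *
k=[.5673,.2342]; p=m.current_ee_pos()
m.move_l([p[0],p[1],.365],max_speed=.15)
m.move_ptp([*k,.365],R(-.0154)); st()
m.move_l([*k,.30],max_speed=.1); st()
z=.30
while z>.1635:
    z-=.012 if z>.19 else .003
    m.move_l([*k,z],max_speed=.06); F=np.array(m.current_force())
    if abs(F[2]+4.7)>4 or np.hypot(*F[:2])>6: print("stop",z); break
st()
E
```

```text
t 30.57 pos [0.5675 0.2331 0.3651] F [ 0.7 -0.3 -4.4] M [-0.03 -0.05  0.04] q6 1.902 w 0.193
t 31.38 pos [0.5676 0.2342 0.3008] F [ 0.4 -0.8 -4.7] M [-0.03  0.02  0.03] q6 1.902 w 0.184
stop 0.16499999999999987
t 36.12 pos [0.5677 0.2344 0.1655] F [ 0.2 -0.2  0.8] M [-0.03  0.03  0.01] q6 1.902 w 0.186
```

```bash
python3 - <<'E'
from h import *
k=[.5673,.2342]
m.move_l([*k,.1645],max_speed=.03); st()
m.set_gripper(.3,20); m.set_gripper(.55); st()
m.move_l([*k,.27],max_speed=.1)
Rw=R(-.1); m.move_ptp([*(np.array([.566,.238])-Rw[:2,0]*.04),.40],Rw); m.dwell(.5)
p,W,K=cloud("wrist"); cv2.imwrite("pics/w8.png",p[:,:,::-1])
B=((W[...,2]>.184)&(W[...,2]<.2)&(np.hypot(W[...,0]-.566,W[...,1]-.235)<.16)).astype(np.uint8)
n,l,sx,cc=cv2.connectedComponentsWithStats(B)
for i in range(1,n):
    if sx[i,4]>150:
        Q=W[l==i]; c=np.linalg.lstsq(np.c_[Q[:,:2]-Q[:,:2].mean(0),np.ones(len(Q))],Q[:,2],rcond=None)[0]
        print("bar",sx[i,4],np.median(Q[:,2]).round(4),cv2.minAreaRect(Q[:,:2].astype(np.float32)*1000),"slopes",c[:2].round(3))
st()
E
```

```text
t 36.38 pos [0.5678 0.2344 0.1655] F [-0.4  0.1  5.9] M [-0.15  0.28 -0.  ] q6 1.902 w 0.191
t 36.98 pos [0.5673 0.2342 0.1645] F [-0.3  0.1  0.4] M [-0.03  0.04  0.03] q6 1.902 w 0.552
bar 1751 0.1908 ((567.950439453125, 233.91653442382812), (17.97888946533203, 129.6349639892578), 89.04679870605469) slopes [0.001 0.005]
bar 1221 0.1906 ((579.299072265625, 321.8504638671875), (104.9996337890625, 15.538991928100586), 2.6739752292633057) slopes [-0.006  0.16 ]
bar 792 0.1903 ((557.0866088867188, 144.6658935546875), (13.623640060424805, 78.86067199707031), 87.31759643554688) slopes [-0.008 -0.195]
t 39.34 pos [0.5262 0.2419 0.3998] F [-0.   0.5 -0.4] M [ 0.03 -0.   -0.02] q6 2.021 w 0.552
```

View pics/w8.png

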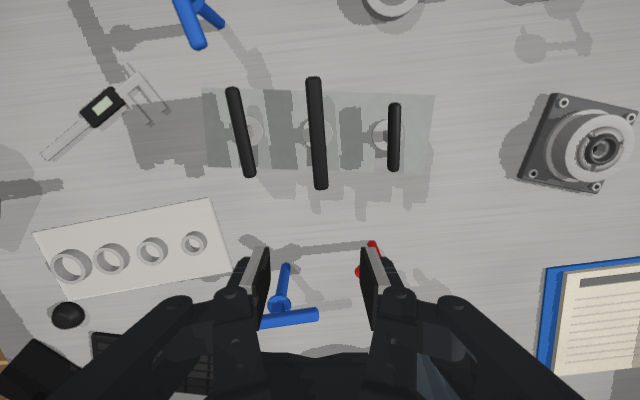

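The key hangs level in the middle slot at (317,133), and its neighbours at (240,132) and (394,137) haven't moved. Handing in.

```bash
python3 -c "
from bench import manip as m
print(m.sign_off())"
```

```text
the job is handed in; nothing more can be done
None
```

I handed the job in at about 39 s: the key seated fully home, the screw is at about 1.3 rad by camera (never felt firm: I turned the key 1.97 rad, past the stop, and it seems to have slipped about 30° in the socket and needed 43 N to pull out), the ring measures within 0.5 mm of centre, and the key hangs level in its slot with the other two keys unmoved; the judge gave no verdict.

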